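# Close up the prototype case

### The job

Close up the clear project case: with the fingertips push the tray with the circuit boards into it until it is fully home, then push the hinged lid down until it is shut. Do not pick up or lift anything, and leave the other things on the bench where they are.

Things in the scene. Friction and masses are not known exactly. Their poses are not given: they have to be found in the camera images.
- case: project case, fixed: fibreboard plate 6 mm thick (local x -170 to 75, y -100 to 100 mm) with a clear acrylic box on it, open in front and on top. Origin under the box's middle at table height; x points from the open front to the back wall, y across, z up. Box inside: x -65 (front edges of side walls) to 65 mm (back wall), y -60 to 60 mm; walls 4 mm thick, top 75 mm above the table.
- case_front (a point): middle of the box's open front, on the base plate (6 mm above the table, 65 mm in front of the case's origin); axes as the case's. Ahead of it two wooden guide strips (y = 60 to 70 mm either side, top 18 mm above the table, to the plate's front end) lead the tray.
- tray: loose white tray with a blue and a green circuit board, 130 (x) x 116 (y) mm, 0.2 to 0.5 kg, lying on the plate between the guide strips, sticking out of the box by 50 to 90 mm. Origin: centre of its underside; axes as the case's. Slides along x by a push of 1 to 5 N. Home when it meets the back wall: origin straight above the case's, front panel flush with the side walls' front edges.
- tray_front (a point): middle of the outer face of the tray's upright front panel (116 mm wide, 5 mm thick, top 70 mm above the table), 41 mm above the table and 65 mm in front of the tray's origin; the face to push
- lid (a joint): angle of the case's clear lid, hinged on top of the back wall: 0 = shut (level on the box), grows as it opens; starts 1.0 to 1.35 rad, stiff: stays where left, 0.5 to 2 N at the front edge moves it. Plate 143.5 mm from hinge to front edge, 132 mm wide, 4 mm thick. An orange strip hangs 12 mm below its front edge; shut, it lies 5 mm in front of the tray's panel, so the tray must be in first.
- lid_hinge (a point): middle of the lid's hinge line, 75 mm above the table, 69 mm behind the case's origin, level with the lid's underside. Its axes turn with the lid: -x runs from hinge to front edge, +z out of the upper (outer) face; with the lid shut they equal the case's
- lid_edge (a point): middle of the lid's front edge, on its upper (outer) face
- tape: roll of grey tape lying flat, 60 mm across, 24 mm high, beside the case; to be left alone; origin at the middle of its underside
- lamp: white globe on a grey foot, 50 mm across, 110 mm high, standing beside the case on its local -y side; to be left alone; origin at the middle of its underside
- meter: blue multimeter lying flat, 130 x 70 x 38 mm, beside the case on its local +y side; to be left alone; origin at the middle of its underside
- cutter: black utility cutter lying flat, 150 x 26 x 19 mm; to be left alone; origin at the middle of its underside
- screwdriver: yellow-handled screwdriver lying flat; to be left alone
- gluegun: red glue gun lying on its side, about 170 x 125 x 42 mm; to be left alone
Mind the look-alikes: they are no part of the job. There is more than one size of the tray; the job needs the smallest.

How it is judged:
By the outcome, as a careful person would: the job done as asked, in the order asked, and still so for the second after the job is handed in, with the robot touching nothing.
It also fails if it takes over 51 s, if anything falls off the work surface, if the arm or the gripper's body presses on something with over 40 N, if the wrist force passes 120 N, or if a joint passes its speed limit or range.

### The arm

A 6-joint arm with a two-finger parallel gripper is mounted at the origin on the work surface. World frame = base frame: x ahead of the robot, y to its left, z up, the work surface at z = 0. Lengths are in m, angles in rad, forces in N, time in s.
With the tool pointing down it reaches from about 0.3 to 0.75 m from the base axis. Payload 8.5 kg.
Tool frame: the origin (TCP) lies at the very end of the fingers, on their centre line; the grasp point (between the pads) lies 19 mm behind it; z points along the fingers, y is the direction in which the jaws open and shut (so a half turn about z gives the same grasp; the last joint's range is limited). The gripper opens to 85 mm and grips with 20 to 120 N. Pads are 22 mm wide; open, the fingers measure 114 mm over their backs; the gripper's body (76 mm by 85 mm) begins 54 mm behind the grasp point. The pads swing forward as they close: fully open they stand 13 mm farther back than shut.
Start: joints at [-1.533, 0.381, 1.297, -0, 1.464, -0.215], TCP at [0.138, -0.533, 0.231] pointing down, gripper open.
Joint ranges: [-3.11, 3.11], [-0.89, 2.33], [0.22, 2.48], [-1.42, 4.56], [0.17, 2.85], [-2.88, 2.88]. Speed limits (rad/s): [2.39, 2.39, 3.14, 3.14, 3.14, 3.14].

### API

Orientations are given as a unit quaternion [x, y, z, w].
In Python, from station import get_obs, grab_frame, sign_off, cut_out gives the robot as it stands.
- The arm moves only by the tool step_arm, never from a script. Its argument "targets" is a list of rows, each an object of numbers: "x", "y", "z": the shift along the tool's x, y, z in m; "twist": the turn about the tool's z in rad. In form: [{"x": .., "y": .., "z": .., "twist": ..}, ...]. A call has 1 to 5 rows; each row shifts and turns the commanded pose from where the row before left it, along the tool's axes as they then stand; what a row does not reach is not made up. A row lasts 1/10 s, in which the tool goes at most 50 mm and 8.59 degrees, less where a joint would pass 70% of its speed; a pose out of reach is approached as far as the arm can. A call is refused whole if a number of a shift passes 0.05 or a number of a turn 0.15, either way. A call with a gripper value outside its range is refused whole. "jaw" is the opening in per cent of the stroke, from 0 (shut) to 100 (fully open), set as the call begins (left out, the last holds). The fingers move at their own pace and stop on an object; the grip force is fixed at half the most. Time passes only in rows, so rows that do not move let the fingers close. It gives the time, the measured TCP pose, the force and the opening at its end, in the units of the state.
- get_obs(): the state, without advancing time (a new reading comes with each control period).
- grab_frame(name): name is "side" or "top"; returns a dict with "color" (384x512x3 uint8, blue, green, red), "range_z" (384x512 float32, m along the optical axis (not along the pixel's ray), 0 where there is no reading), "fovy" (degrees; the focal length in pixels is half the picture's height over the tangent of half this angle, whatever the lens; pixels are square), "cx", "cy" (the principal point, pixels), "k1" (the pictures are not rectified: a ray, as slopes to the right and down, at radius r is drawn at 1 + k1 r^2 times it, then the intrinsics apply), "R" (3x3) and "t" (3): a world point X has camera coordinates R X + t. Camera axes: x right, y down, z forward; pixel columns grow to the right and rows downward; lengths in m; the calibration is good to about 2 mm. A picture is of the moment at which its call begins.
- sign_off(): hands the job in, once; it reports no verdict.
Trained networks look in a picture, given as the dict that the camera call returned (one of the last four; its "shot" number tells which), for a name from the list of things; names that differ only in an ending like _2 or _b are one class to them, and where a whole thing is asked for, a point or a joint stands for the part that bears it (a point fixed in the world has none). Each returns a list of dicts, best first, with "score" (0 to 1); they miss things now and then, are a little off and sometimes report something else, mostly with a low value. They report only what shows in the picture. A call takes as long as a camera call. They do not tell look-alikes from the thing itself.
- cut_out(picture, query): "mask" (384x512 bool, what is visible of it) and "at" ([column, row] in pixels, amid what is visible of it).
The state is a dict: "clock": time; "joint_positions": joint angles; "joint_velocities": joint speeds; "tau": joint torques, N m; "eef_pos": TCP position; "eef_rot": TCP orientation; "ft_force": force on the tool from outside, world axes, zero at the start; "wrist_torque": the same for the moment, N m; "grip_width": finger opening in m.
Only numpy, scipy, OpenCV 4.12 (cv2) and the standard library are available. Lean on these libraries where they do the work, as an engineer would, in place of code of your own. Each camera call takes 0.05 s, during which the arm holds its last target. There are 200 camera calls.

## Working session

There is one attempt and no reset: what is moved stays moved. The work goes in short steps, Python scripts to look and compute and a tool call to move; the robot and the scene stay as the last step left them, time stands still between calls to the robot, and variables do not carry over. Pictures are saved under pics/ and viewed, about 8 in all and at most 12, crops included, and the job is handed in when it is done.

Besides the shell and the picture viewer there is one more tool, called after "Call:" as a command line: name --argument value ..., lists and objects as JSON in quotes. step_arm: Moves the arm, as the interface text tells. Its arguments: {"type":"object","properties":{"targets":{"type":"array","items":{"type":"object","properties":{"x":{"type":"number"},"y":{"type":"number"},"z":{"type":"number"},"twist":{"type":"number"}}}},"jaw":{"type":"number"}},"required":["targets"]}

```bash
ls; mkdir -p pics; cat > h.py <<'E'
import numpy as np, cv2
from station import *
def K(p):
    f=p["color"].shape[0]/2/np.tan(np.radians(p["fovy"])/2); return f,p["cx"],p["cy"]
def ray(p,u,v):
    f,cx,cy=K(p); d=np.array([(u-cx)/f,(v-cy)/f]); s=d.copy()
    for _ in range(20): s=d/(1+p["k1"]*(s@s))
    R=np.array(p["R"]);t=np.array(p["t"])
    return -R.T@t, R.T@np.array([s[0],s[1],1.])
def atz(p,u,v,z):
    o,d=ray(p,u,v); return o+d*(z-o[2])/d[2]
def pt(p,u,v):
    o,d=ray(p,u,v); return o+d*p["range_z"][int(round(v)),int(round(u))]
def proj(p,X):
    f,cx,cy=K(p); c=np.array(p["R"])@X+np.array(p["t"]); s=c[:2]/c[2]; s=s*(1+p["k1"]*(s@s)); return s*f+[cx,cy]
def tri(p,a,q,b):
    o1,d1=ray(p,*a);o2,d2=ray(q,*b); A=np.stack([d1,-d2],1); s=np.linalg.lstsq(A,o2-o1,rcond=None)[0]
    x,y=o1+s[0]*d1,o2+s[1]*d2; return (x+y)/2,np.linalg.norm(x-y)
E
python3 - <<'E'
from h import *
import pickle
P={}
for n in("side","top"):
    p=grab_frame(n);P[n]=p;cv2.imwrite(f"pics/{n}0.png",cv2.resize(p["color"],(800,600),interpolation=cv2.INTER_CUBIC))
    print(n,p["fovy"],p["k1"],-np.array(p["R"]).T@np.array(p["t"]))
    for q in("tray","case","lid","lamp","meter","tape"):
        for d in cut_out(p,q)[:4]: print(q,round(d["score"],2),d["at"],pt(p,*d["at"]).round(3))
pickle.dump(P,open("P.pkl","wb"))
print(get_obs())
E
```

```text
pics
side 52.18797450357897 0.040478400969927435 [ 0.21346508 -1.03496223  0.91639317]
tray 0.86 [264.7, 212.5] [ 0.542 -0.046  0.016]
tray 0.85 [241.1, 353.9] [ 0.324 -0.527  0.009]
tray 0.62 [196.6, 261.8] [ 0.273 -0.2    0.015]
case 0.64 [272.3, 190.4] [0.61  0.069 0.014]
case 0.51 [324.1, 280.3] [ 0.611 -0.387  0.021]
lamp 0.76 [314.8, 191.2] [ 0.731 -0.04   0.061]
lamp 0.7 [273.1, 186.5] [0.612 0.066 0.034]
meter 0.68 [234.1, 195.1] [0.461 0.064 0.031]
tape 0.71 [267.8, 211.6] [ 0.55  -0.056  0.026]
tape 0.65 [308.5, 226.2] [ 0.656 -0.166  0.025]
top 57.11651465651758 -0.021119013678879913 [ 0.44580345 -0.04564994  1.43192639]
tray 0.96 [291.3, 250.0] [ 0.271 -0.208  0.022]
tray 0.94 [249.0, 180.6] [ 0.552 -0.048  0.014]
tray 0.56 [381.1, 236.1] [ 0.315 -0.566  0.027]
case 0.64 [235.0, 174.5] [0.575 0.007 0.047]
lid 0.68 [249.6, 180.5] [ 0.552 -0.05   0.025]
lid 0.56 [221.3, 166.0] [0.595 0.05  0.177]
lamp 0.44 [241.2, 133.1] [ 0.727 -0.023  0.104]
meter 0.74 [213.5, 208.3] [0.445 0.096 0.036]
{'clock': 0.7, 'joint_positions': array([-1.53332983e+00,  3.80616155e-01,  1.29742282e+00, -2.75429612e-06,
        1.46359884e+00, -2.15284739e-01]), 'joint_velocities': array([-0.00135753, -0.00092378,  0.00049922,  0.00054296, -0.00066478,
       -0.00114272]), 'tau': array([-2.04428768e-03, -4.48253453e+01, -2.31429666e+01, -2.15615305e-04,
        6.35987872e-04,  1.81325350e-05]), 'eef_pos': array([ 0.13754201, -0.53249856,  0.23130601]), 'eef_rot': array([ 9.92025205e-01,  1.26039645e-01,  6.41446116e-07, -2.26163557e-05]), 'ft_force': array([0.17862903, 0.43946699, 0.51340331]), 'wrist_torque': array([ 0.03585039, -0.03223553,  0.0103118 ]), 'grip_width': 0.0854500976656094}
```

View pics/side0.png

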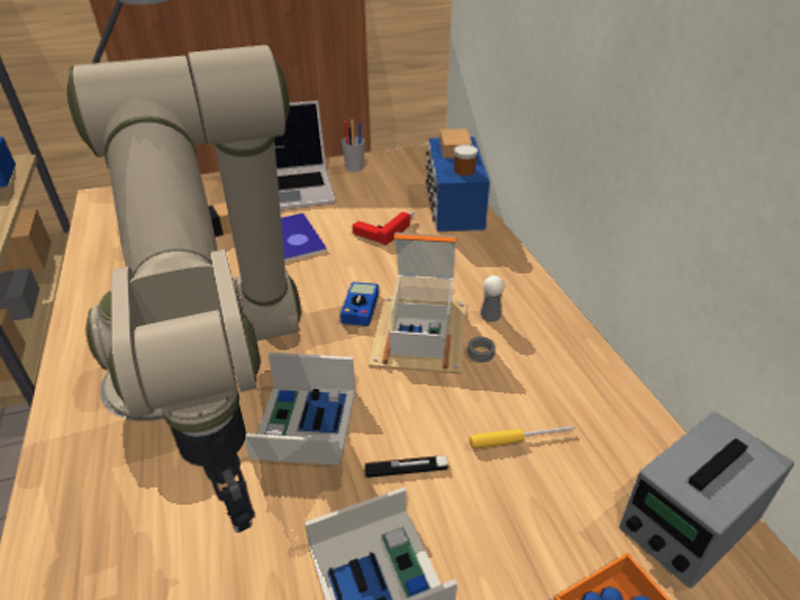

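View pics/top0.png

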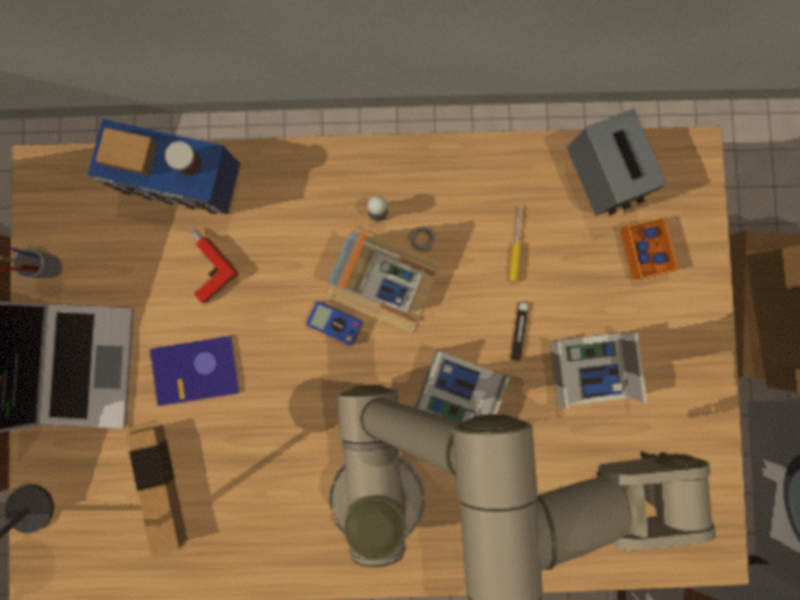

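Side: the case with its tray is at about (420,310), with the lid's orange edge at (425,238). Two larger look-alike trays lie loose at (300,410) and (375,560). The tray between the guide strips (top view 390,280) fits: it is the smallest and the only one sitting in the plate's guides. I'll confirm with a crop.

```bash
python3 - <<'E'
from h import *
import pickle
P=pickle.load(open("P.pkl","rb"))
a=P["top"]["color"][142:217,200:290]; b=P["side"]["color"][145:245,230:310]
a=cv2.resize(a,None,fx=4.8,fy=4.8,interpolation=cv2.INTER_CUBIC);b=cv2.resize(b,None,fx=4.5,fy=4.5,interpolation=cv2.INTER_CUBIC)
c=np.zeros((450,800,3),np.uint8);c[:a.shape[0],:a.shape[1]]=a;c[:b.shape[0],435:435+b.shape[1]]=b
cv2.imwrite("pics/crop1.png",c)
E
```

```text
(no output)
```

View pics/crop1.png

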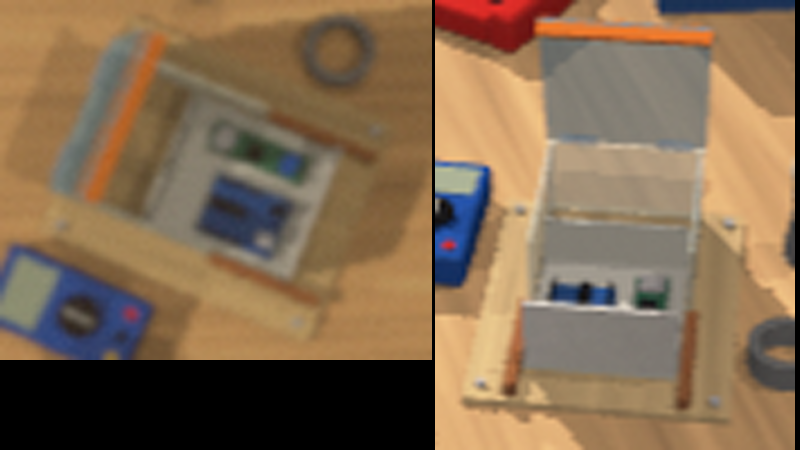

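The crop confirms it: the tray sits between the brown guide strips. The top-view panel edge runs (342,150)–(293,278) in the crop, and the lid's orange edge runs (160,36)–(92,200). Next I'll fit the case pose, tray offset and lid angle jointly from both views.

```bash
cat > fit.py <<'E'
from h import *
import pickle
from scipy.optimize import least_squares
P=pickle.load(open("P.pkl","rb"))
T=lambda u,v:("top",u/4.8+200-.4,v/4.8+142-.4)
S=lambda u,v:("side",(u-435)/4.5+230-.4,v/4.5+145-.4)
obs=[("c",(-170,100,6),S(465,400)),("c",(-170,-100,6),S(728,412)),("c",(75,-100,6),S(745,228)),
("c",(69,64,75),S(547,145)),("c",(69,-64,75),S(705,150)),
("t",(-65,58,70),S(525,303)),("t",(-65,-58,70),S(680,314)),("t",(-65,58,6),S(525,367)),("t",(-65,-58,6),S(678,380)),
("l",(-143.5,66,4),S(537,20)),("l",(-143.5,-66,4),S(713,31)),
("c",(-170,-100,6),T(388,130)),("c",(-170,100,6),T(316,340)),("c",(75,-100,6),T(140,20)),("c",(75,100,6),T(45,212)),
("t",(-65,-58,70),T(342,150)),("t",(-65,58,70),T(293,280)),
("l",(-143.5,-66,4),T(157,34)),("l",(-143.5,66,4),T(85,199))]
def loc(q,k,X):
    X=np.array(X,float)/1000
    if k=="t": X=X-[q[3],0,0]
    if k=="l":
        c,s=np.cos(q[4]),np.sin(q[4]); x,z=X[0],X[2]
        X=np.array([.069+c*x+s*z, X[1], .075-s*x+c*z])
    return X
def W(q,X):
    c,s=np.cos(q[2]),np.sin(q[2]); return np.array([q[0]+c*X[0]-s*X[1],q[1]+s*X[0]+c*X[1],X[2]])
def res(q,full=False):
    r=np.array([proj(P[o[0]],W(q,loc(q,k,X)))-o[1:] for k,X,o in obs]); return r if full else r.ravel()
if __name__=="__main__":
    r=least_squares(res,[.57,0,1.1,.07,1.2],loss="soft_l1")
    q=r.x;print(q.round(4),np.degrees(q[2]));print(res(q,True).round(1).tolist())
    np.save("q.npy",q)
    print("tray_front",W(q,loc(q,"t",(-65,0,41))),"lid_edge",W(q,loc(q,"l",(-143.5,0,4))),"front",W(q,[-.065,0,.006]))
E
python3 fit.py
```

```text
[0.5796 0.0064 1.1476 0.0641 1.2749] 65.75035988562999
[[-1.1, 0.2], [0.6, 2.4], [-0.2, -2.3], [0.2, -0.7], [-0.1, 0.4], [-0.6, 0.2], [0.0, 0.4], [-0.2, 0.2], [-0.2, -0.0], [0.0, 0.2], [-0.1, 0.0], [3.1, -0.9], [-0.7, 0.9], [-0.8, -1.0], [-0.2, 4.2], [0.5, -1.0], [-0.8, -0.5], [-0.0, -0.7], [0.2, -0.1]]
tray_front [ 0.52653196 -0.11129395  0.041     ] lid_edge [0.5922912  0.0346886  0.21343083] front [ 0.55286899 -0.05282694  0.006     ]
```

Good fit (box, tray and lid corners within about 1 px): case (0.580, 0.006), yaw 65.75°, tray out by 64 mm, lid at 1.275 rad. I'll turn the tool so its x axis lies along the case's x, with fingers shut, then go in front of the panel.

Call:
step_arm --jaw 0 --targets '[{"twist":-0.149},{"twist":-0.149},{"twist":-0.149},{"twist":-0.149},{"twist":-0.149}]'

```text
schema error: expected keys x, y, z, twist
```

Call:
step_arm --targets '[{"twist":-0.149},{},{"x":0.02},{"x":0.045,"y":0.0165},{"x":0.045,"y":0.0165}]'

```text
schema error: expected keys x, y, z, twist
```

Call:
step_arm --targets '[{"x":0.045,"y":0.0165},{"x":0.045,"y":0.0165},{"x":0.045,"y":0.0165},{"x":0.045,"y":0.0165},{"x":0.045,"y":0.0165}]'

```text
schema error: expected keys x, y, z, twist
```

Call:
step_arm --targets '[{"x":0.045,"y":0.0165},{"x":0.045,"y":0.0165},{"x":0.045,"y":0.0165},{},{}]'

```text
schema error: expected keys x, y, z, twist
```

```bash
cat > st.py <<'E'
from h import *
from scipy.spatial.transform import Rotation as Ro
q=np.load("q.npy");o=get_obs();R=Ro.from_quat(o["eef_rot"]).as_matrix()
c,s=np.cos(q[2]),np.sin(q[2]);d=o["eef_pos"][:2]-q[:2]
print("local",np.round([c*d[0]+s*d[1],-s*d[0]+c*d[1],o["eef_pos"][2]],4),"yaw",np.degrees(np.arctan2(R[1,0],R[0,0])).round(2),"want",np.degrees(q[2]).round(2),"zax",R[:,2].round(3),"t",o["clock"],o["ft_force"].round(1),o["grip_width"])
E
python3 st.py
```

```text
local [-0.6729  0.1817  0.2313] yaw 14.48 want 65.75 zax [-0.  0. -1.] t 0.7 [0.2 0.4 0.5] 0.0854500976656094
```

All four keys are needed in every row; nothing moved.

Call:
step_arm --jaw 0 --targets '[{"x":0,"y":0,"z":0,"twist":-0.149},{"x":0,"y":0,"z":0,"twist":-0.149},{"x":0,"y":0,"z":0,"twist":-0.149},{"x":0,"y":0,"z":0,"twist":-0.149},{"x":0,"y":0,"z":0,"twist":-0.149}]'

```text
clock: 1.2
eef_pos: [0.1376, -0.5325, 0.2313]
eef_rot: [0.877, 0.481, -0.0, 0.0]
ft_force: [0.3, 1.1, 0.4]
grip_width: 0.0123
```

Call:
step_arm --targets '[{"x":0,"y":0,"z":0,"twist":-0.149},{"x":0,"y":0,"z":0,"twist":0},{"x":0.02,"y":0,"z":0,"twist":0},{"x":0.045,"y":0.0165,"z":0,"twist":0},{"x":0.045,"y":0.0165,"z":0,"twist":0}]'

```text
clock: 1.7
eef_pos: [0.2132, -0.445, 0.2311]
eef_rot: [0.842, 0.54, 0.0, -0.0]
ft_force: [1.5, 0.4, 0.3]
grip_width: 0.0001
```

```bash
python3 st.py
```

```text
local [-0.562   0.1486  0.2311] yaw 65.32 want 65.75 zax [ 0.  0. -1.] t 1.7 [1.5 0.4 0.3] 9.696414979089704e-05
```

Call:
step_arm --targets '[{"x":0.042,"y":0.0165,"z":0,"twist":-0.0075},{"x":0.042,"y":0.0165,"z":0,"twist":0},{"x":0.042,"y":0.0165,"z":0,"twist":0},{"x":0.042,"y":0.0165,"z":0,"twist":0},{"x":0.042,"y":0.0165,"z":0,"twist":0}]'

```text
clock: 2.2
eef_pos: [0.3746, -0.2859, 0.2316]
eef_rot: [0.839, 0.544, 0.0, 0.0]
ft_force: [1.4, -0.9, 1.5]
grip_width: 0.0001
```

Call:
step_arm --targets '[{"x":0.042,"y":0.0165,"z":0,"twist":0},{"x":0.042,"y":0.0165,"z":0,"twist":0},{"x":0.042,"y":0.0165,"z":0,"twist":0},{"x":0.04,"y":0.0165,"z":0,"twist":0},{"x":0,"y":0,"z":0,"twist":0}]'

```text
clock: 2.7
eef_pos: [0.5035, -0.159, 0.2311]
eef_rot: [0.838, 0.546, 0.001, -0.0]
ft_force: [-0.7, -0.2, -0.3]
grip_width: -0.0002
```

```bash
python3 st.py
```

```text
local [-0.182   0.0015  0.2311] yaw 66.17 want 65.75 zax [ 0.001  0.001 -1.   ] t 2.7 [-0.7 -0.2 -0.3] -0.00023156821847145976
```

Call:
step_arm --targets '[{"x":0,"y":0.0015,"z":0.045,"twist":0.007},{"x":0,"y":0,"z":0.045,"twist":0},{"x":0,"y":0,"z":0.045,"twist":0},{"x":0,"y":0,"z":0.04,"twist":0},{"x":0,"y":0,"z":0.015,"twist":0}]'

```text
clock: 3.2
eef_pos: [0.5006, -0.1625, 0.038]
eef_rot: [0.841, 0.541, -0.001, -0.002]
ft_force: [-0.9, 0.1, -0.1]
grip_width: -0.0003
```

```bash
python3 st.py; python3 - <<'E'
from h import *
a=[]
for n in("side","top"):
    p=grab_frame(n); o=get_obs()["eef_pos"]; print(n,proj(p,o)); u=proj(p,o)
    c=p["color"][150:250,225:325] if n=="side" else p["color"][140:220,200:300]
    a.append(cv2.resize(c,(400,c.shape[0]*4),interpolation=cv2.INTER_CUBIC))
a[1]=np.vstack([a[1],np.zeros((80,400,3),np.uint8)])
cv2.imwrite("pics/c2.png",np.hstack(a))
E
```

```text
local [-0.1864  0.0027  0.038 ] yaw 65.47 want 65.75 zax [-0.005  0.003 -1.   ] t 3.2 [-0.9  0.1 -0.1] -0.00028037088883351894
side [263.63673448 232.57955322]
top [278.45030137 192.11787884]
```

View pics/c2.png

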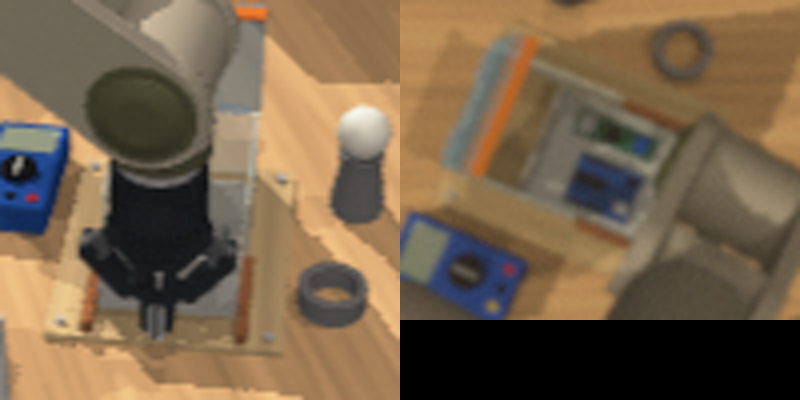

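The fingertip is between the guide strips, about 45 mm ahead of the panel, with no contact. The arm clears the lid. Pushing.

Call:
step_arm --targets '[{"x":0.015,"y":0.003,"z":0,"twist":0},{"x":0.015,"y":0.002,"z":0,"twist":0},{"x":0.01,"y":0,"z":0,"twist":0},{"x":0.008,"y":0,"z":0,"twist":0},{"x":0.008,"y":0,"z":0,"twist":0}]'

```text
clock: 3.8
eef_pos: [0.5306, -0.1138, 0.0422]
eef_rot: [0.84, 0.543, -0.0, 0.001]
ft_force: [-1.9, -6.5, 5.0]
grip_width: -0.0001
```

Call:
step_arm --targets '[{"x":0.008,"y":0,"z":0,"twist":0},{"x":0.008,"y":0,"z":0,"twist":0},{"x":0.008,"y":0,"z":0,"twist":0},{"x":0.006,"y":0,"z":0,"twist":0},{"x":0.004,"y":0,"z":0,"twist":0}]'

```text
clock: 4.3
eef_pos: [0.5444, -0.0831, 0.0422]
eef_rot: [0.84, 0.543, -0.0, 0.001]
ft_force: [-1.8, -5.5, 5.2]
grip_width: -0.0
```

```bash
python3 st.py
```

```text
local [-0.0961 -0.0047  0.0422] yaw 65.76 want 65.75 zax [ 0.001 -0.002 -1.   ] t 4.3 [-1.8 -5.5  5.2] -4.417600035604822e-05
```

Call:
step_arm --targets '[{"x":0.005,"y":0,"z":0,"twist":0},{"x":0.004,"y":0,"z":0,"twist":0},{"x":0.003,"y":0,"z":0,"twist":0},{"x":0.002,"y":0,"z":0,"twist":0},{"x":0.001,"y":0,"z":0,"twist":0}]'

```text
clock: 4.8
eef_pos: [0.5505, -0.0697, 0.0422]
eef_rot: [0.84, 0.543, -0.0, 0.001]
ft_force: [-2.6, -6.5, 5.3]
grip_width: 0.0001
```

Call:
step_arm --targets '[{"x":0.001,"y":0,"z":0,"twist":0},{"x":0.001,"y":0,"z":0,"twist":0},{"x":0.001,"y":0,"z":0,"twist":0}]'

```text
clock: 5.1
eef_pos: [0.5517, -0.0671, 0.0422]
eef_rot: [0.84, 0.543, -0.0, 0.001]
ft_force: [-3.0, -5.0, 5.1]
grip_width: -0.0002
```

```bash
python3 st.py
```

```text
local [-0.0785 -0.0047  0.0422] yaw 65.74 want 65.75 zax [ 0.001 -0.002 -1.   ] t 5.1 [-3.  -5.   5.1] -0.000214765207270638
```

Still sliding (about 6 N); continue in 1 mm rows.

Call:
step_arm --targets '[{"x":0.001,"y":0,"z":0,"twist":0},{"x":0.001,"y":0,"z":0,"twist":0},{"x":0.001,"y":0,"z":0,"twist":0}]'

```text
clock: 5.4
eef_pos: [0.5529, -0.0643, 0.0422]
eef_rot: [0.84, 0.543, -0.0, 0.001]
ft_force: [-3.8, -5.1, 4.7]
grip_width: -0.0001
```

Call:
step_arm --targets '[{"x":0.001,"y":0,"z":0,"twist":0},{"x":0.001,"y":0,"z":0,"twist":0}]'

```text
clock: 5.6
eef_pos: [0.5537, -0.0625, 0.0422]
eef_rot: [0.84, 0.543, -0.0, 0.001]
ft_force: [-2.5, -6.4, 5.3]
grip_width: -0.0003
```

Call:
step_arm --targets '[{"x":0.001,"y":0,"z":0,"twist":0},{"x":0,"y":0,"z":0,"twist":0}]'

```text
clock: 5.8
eef_pos: [0.5542, -0.0615, 0.0422]
eef_rot: [0.84, 0.543, 0.0, 0.001]
ft_force: [-2.4, -5.2, 4.2]
grip_width: -0.0002
```

Call:
step_arm --targets '[{"x":0.001,"y":0,"z":0,"twist":0},{"x":0.001,"y":0,"z":0,"twist":0}]'

```text
clock: 6.0
eef_pos: [0.5541, -0.061, 0.0422]
eef_rot: [0.84, 0.543, -0.002, 0.001]
ft_force: [-9.4, -17.0, 8.1]
grip_width: 0.0
```

Call:
step_arm --targets '[{"x":0.001,"y":0,"z":0,"twist":0},{"x":0.001,"y":0,"z":0,"twist":0}]'

```text
clock: 6.2
eef_pos: [0.5537, -0.0605, 0.0422]
eef_rot: [0.84, 0.543, -0.004, 0.001]
ft_force: [-18.1, -25.0, 12.8]
grip_width: -0.0001
```

```bash
python3 st.py;  python3 - <<'E'
from h import *
a=[]
for n in("side","top"):
    p=grab_frame(n)
    c=p["color"][150:250,225:325] if n=="side" else p["color"][140:220,200:300]
    a.append(cv2.resize(c,(400,c.shape[0]*4),interpolation=cv2.INTER_CUBIC))
a[1]=np.vstack([a[1],np.zeros((80,400,3),np.uint8)])
cv2.imwrite("pics/c3.png",np.hstack(a))
E
```

```text
local [-0.0717 -0.0039  0.0422] yaw 65.79 want 65.75 zax [-0.004 -0.006 -1.   ] t 6.2 [-18.1 -25.   12.8] -0.00012085938747296752
```

View pics/c3.png

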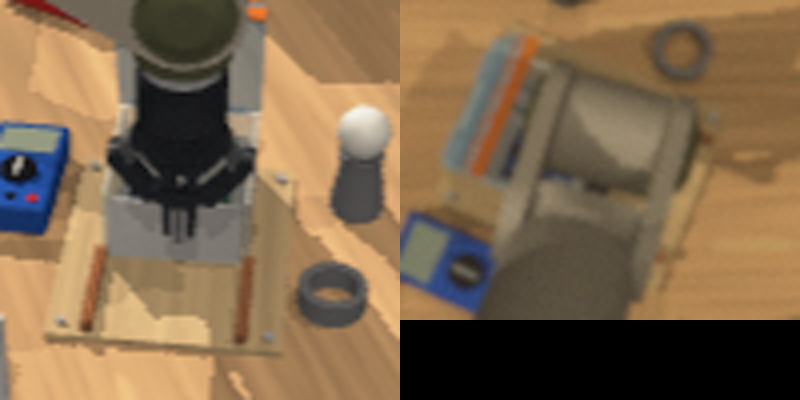

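Force jumped to about 31 N with the panel level with the strip ends: the tray has stopped. Back off, go up, then check.

Call:
step_arm --targets '[{"x":-0.01,"y":0,"z":0,"twist":0},{"x":-0.025,"y":0,"z":0,"twist":0},{"x":-0.04,"y":0,"z":0,"twist":0},{"x":-0.03,"y":0,"z":-0.03,"twist":0},{"x":0,"y":0,"z":-0.05,"twist":0}]'

```text
clock: 6.8
eef_pos: [0.5101, -0.1549, 0.1201]
eef_rot: [0.841, 0.541, -0.002, -0.003]
ft_force: [1.6, -0.4, 0.8]
grip_width: -0.0003
```

Call:
step_arm --targets '[{"x":-0.045,"y":0,"z":-0.02,"twist":0},{"x":-0.04,"y":0,"z":-0.03,"twist":0},{"x":0,"y":0,"z":-0.05,"twist":0},{"x":0,"y":0,"z":-0.05,"twist":0},{"x":0,"y":0,"z":-0.03,"twist":0}]'

```text
clock: 7.3
eef_pos: [0.4776, -0.2306, 0.3054]
eef_rot: [0.84, 0.543, 0.001, 0.002]
ft_force: [1.0, 0.1, 0.7]
grip_width: -0.0002
```

```bash
python3 st.py;  python3 - <<'E'
from h import *
a=[]
for n in("side","top"):
    p=grab_frame(n)
    c=p["color"][145:245,230:310] if n=="side" else p["color"][142:217,200:290]
    a.append(cv2.resize(c,None,fx=4.5 if n=="side" else 4.8,fy=4.5 if n=="side" else 4.8,interpolation=cv2.INTER_CUBIC))
    q=np.load("q.npy")
    from fit import W
    for X in [(-.065,.058,.07),(-.065,-.058,.07),(-.065,.058,.006),(-.065,-.058,.006)]:
        u=proj(p,W(q,np.array(X))); print(n,((u-[230,145]+.4)*4.5 if n=="side" else (u-[200,142]+.4)*4.8).round())
c=np.zeros((450,800,3),np.uint8);c[:360,:432]=a[1];c[:,435:795]=a[0]
cv2.imwrite("pics/c4.png",c)
E
```

```text
local [-0.258  -0.0044  0.3054] yaw 65.71 want 65.75 zax [ 0.004 -0.003 -1.   ] t 7.3 [1.  0.1 0.7] -0.00022065078244497402
side [ 99. 249.]
side [251. 260.]
side [100. 312.]
side [248. 324.]
top [216. 247.]
top [271. 115.]
top [217. 250.]
top [269. 124.]
```

View pics/c4.png

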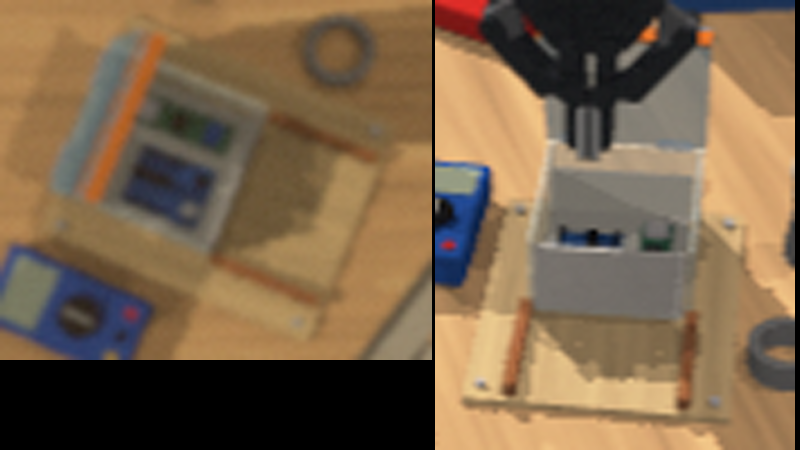

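The tray is home: the measured panel corners are within a few enlarged pixels (about 2 mm) of the flush prediction. The lid is untouched. Now over the lid to behind it.

Call:
step_arm --targets '[{"x":0.03,"y":-0.001,"z":0,"twist":0},{"x":0.045,"y":-0.001,"z":0,"twist":0},{"x":0.045,"y":-0.001,"z":0,"twist":0},{"x":0.045,"y":-0.001,"z":0,"twist":0},{"x":0.045,"y":0,"z":0,"twist":0}]'

```text
clock: 7.9
eef_pos: [0.5602, -0.0352, 0.3004]
eef_rot: [0.84, 0.543, -0.0, -0.001]
ft_force: [0.8, -0.8, 0.1]
grip_width: -0.0004
```

Call:
step_arm --targets '[{"x":0.045,"y":0,"z":0,"twist":0},{"x":0.045,"y":0,"z":0,"twist":0},{"x":0.035,"y":0,"z":0,"twist":0},{"x":0.01,"y":0,"z":0,"twist":0},{"x":0,"y":0,"z":0,"twist":0}]'

```text
clock: 8.4
eef_pos: [0.6154, 0.0868, 0.3]
eef_rot: [0.839, 0.544, -0.001, -0.001]
ft_force: [-1.0, -0.1, 0.2]
grip_width: 0.0001
```

```bash
python3 st.py
```

```text
local [0.088  0.0003 0.3   ] yaw 65.86 want 65.75 zax [-0.002  0.    -1.   ] t 8.4 [-1.  -0.1  0.2] 5.538505357491928e-05
```

Call:
step_arm --targets '[{"x":0,"y":0,"z":0.03,"twist":0},{"x":0,"y":0,"z":0.04,"twist":0},{"x":0,"y":0,"z":0.03,"twist":0},{"x":0,"y":0,"z":0.015,"twist":0},{"x":0,"y":0,"z":0,"twist":0}]'

```text
clock: 8.9
eef_pos: [0.6141, 0.0841, 0.184]
eef_rot: [0.84, 0.542, -0.002, -0.001]
ft_force: [-0.2, 0.2, 0.0]
grip_width: -0.0001
```

Call:
step_arm --targets '[{"x":-0.01,"y":0,"z":0.002,"twist":0},{"x":-0.01,"y":0,"z":0,"twist":0},{"x":-0.01,"y":0,"z":0,"twist":0},{"x":-0.009,"y":0,"z":0,"twist":0},{"x":-0.007,"y":0,"z":0.002,"twist":0}]'

```text
clock: 9.4
eef_pos: [0.5965, 0.0428, 0.183]
eef_rot: [0.84, 0.542, 0.001, 0.0]
ft_force: [0.7, 1.6, 0.2]
grip_width: 0.0002
```

```bash
python3 st.py
```

```text
local [ 0.0401 -0.0005  0.183 ] yaw 65.7 want 65.75 zax [ 0.001  0.    -1.   ] t 9.4 [0.7 1.6 0.2] 0.0001562091918535546
```

Light contact (about 1.7 N). Now follow the arc of the lid.

Call:
step_arm --targets '[{"x":-0.01,"y":0,"z":0.005,"twist":0},{"x":-0.01,"y":0,"z":0.006,"twist":0},{"x":-0.011,"y":0,"z":0.008,"twist":0},{"x":-0.011,"y":0,"z":0.009,"twist":0},{"x":-0.009,"y":0,"z":0.01,"twist":0}]'

```text
clock: 9.9
eef_pos: [0.5751, -0.0037, 0.1433]
eef_rot: [0.84, 0.543, -0.0, -0.0]
ft_force: [0.8, 1.7, 0.4]
grip_width: 0.0
```

Call:
step_arm --targets '[{"x":-0.008,"y":0,"z":0.011,"twist":0},{"x":-0.006,"y":0,"z":0.012,"twist":0},{"x":-0.005,"y":0,"z":0.012,"twist":0},{"x":-0.002,"y":0,"z":0.008,"twist":0},{"x":-0.001,"y":0,"z":0.005,"twist":0}]'

```text
clock: 10.4
eef_pos: [0.5661, -0.0233, 0.0953]
eef_rot: [0.84, 0.543, -0.001, -0.0]
ft_force: [-0.4, -0.1, 0.9]
grip_width: 0.0005
```

```bash
python3 st.py
```

```text
local [-0.0326  0.0001  0.0953] yaw 65.71 want 65.75 zax [-0.002  0.    -1.   ] t 10.4 [-0.4 -0.1  0.9] 0.00045505576429875894
```

Call:
step_arm --targets '[{"x":0,"y":0,"z":0.004,"twist":0},{"x":0,"y":0,"z":0.004,"twist":0},{"x":0,"y":0,"z":0.003,"twist":0},{"x":0,"y":0,"z":0.002,"twist":0},{"x":0,"y":0,"z":0.001,"twist":0}]'

```text
clock: 10.9
eef_pos: [0.5667, -0.0228, 0.0822]
eef_rot: [0.84, 0.543, 0.0, 0.0]
ft_force: [-0.4, -0.5, 1.0]
grip_width: -0.0005
```

Call:
step_arm --targets '[{"x":0,"y":0,"z":0.001,"twist":0},{"x":0,"y":0,"z":0.001,"twist":0}]'

```text
clock: 11.1
eef_pos: [0.5667, -0.0229, 0.0804]
eef_rot: [0.84, 0.543, 0.0, 0.0]
ft_force: [-0.6, -1.1, 1.1]
grip_width: 0.0003
```

Call:
step_arm --targets '[{"x":0,"y":0,"z":0.001,"twist":0},{"x":0,"y":0,"z":0,"twist":0}]'

```text
clock: 11.3
eef_pos: [0.5666, -0.0229, 0.0792]
eef_rot: [0.84, 0.543, 0.0, -0.0]
ft_force: [-0.0, -1.1, 0.6]
grip_width: -0.0005
```

Call:
step_arm --targets '[{"x":0,"y":0,"z":0.001,"twist":0},{"x":0,"y":0,"z":0.0005,"twist":0}]'

```text
clock: 11.5
eef_pos: [0.5667, -0.0229, 0.0789]
eef_rot: [0.84, 0.543, 0.0, 0.0]
ft_force: [-4.7, 0.4, 13.2]
grip_width: 0.0004
```

Call:
step_arm --targets '[{"x":0,"y":0,"z":0.001,"twist":0},{"x":0,"y":0,"z":0,"twist":0}]'

```text
clock: 11.7
eef_pos: [0.5668, -0.0229, 0.0788]
eef_rot: [0.84, 0.543, 0.001, 0.001]
ft_force: [-6.4, 0.6, 17.4]
grip_width: 0.0
```

Firm stop at z = 0.0788 m, the closed-lid height (0.079). Lift off, move clear and check.

Call:
step_arm --targets '[{"x":0,"y":0,"z":-0.01,"twist":0},{"x":0,"y":0,"z":-0.04,"twist":0},{"x":0,"y":0,"z":-0.05,"twist":0},{"x":0,"y":0,"z":-0.05,"twist":0},{"x":-0.04,"y":0,"z":-0.02,"twist":0}]'

```text
clock: 12.2
eef_pos: [0.5519, -0.0575, 0.2519]
eef_rot: [0.839, 0.545, 0.003, 0.003]
ft_force: [-0.6, -1.2, 0.1]
grip_width: -0.0001
```

Call:
step_arm --targets '[{"x":-0.045,"y":0,"z":0,"twist":0},{"x":-0.045,"y":0,"z":0,"twist":0},{"x":-0.045,"y":0,"z":0,"twist":0},{"x":-0.045,"y":0,"z":0,"twist":0},{"x":-0.02,"y":0,"z":0,"twist":0}]'

```text
clock: 12.7
eef_pos: [0.4665, -0.2445, 0.2469]
eef_rot: [0.841, 0.542, -0.0, 0.0]
ft_force: [0.1, 0.9, 0.4]
grip_width: 0.0
```

```bash
python3 st.py;  python3 - <<'E'
from h import *
from fit import W
q=np.load("q.npy");a=[]
for n in("side","top"):
    p=grab_frame(n)
    k=4.5 if n=="side" else 4.2
    o=[225,145] if n=="side" else [200,125]
    c=p["color"][145:245,225:325] if n=="side" else p["color"][125:217,200:282]
    a.append(cv2.resize(c,None,fx=k,fy=k,interpolation=cv2.INTER_CUBIC))
    for X in [(-.0745,.066,.079),(-.0745,-.066,.079)]: print(n,((proj(p,W(q,np.array(X)))-o+.4)*k).round()+([0,0] if n=="side" else [450,0]))
c=np.zeros((450,800,3),np.uint8);c[:,:450]=a[0];h,w=a[1].shape[:2];c[:h,450:450+w]=a[1][:,:350]
cv2.imwrite("pics/c5.png",c)
E
```

```text
local [-0.2752  0.      0.2469] yaw 65.57 want 65.75 zax [-0. -0. -1.] t 12.7 [0.1 0.9 0.4] 2.0464026900974665e-05
side [109. 247.]
side [284. 260.]
top [645. 299.]
top [700. 167.]
```

View pics/c5.png

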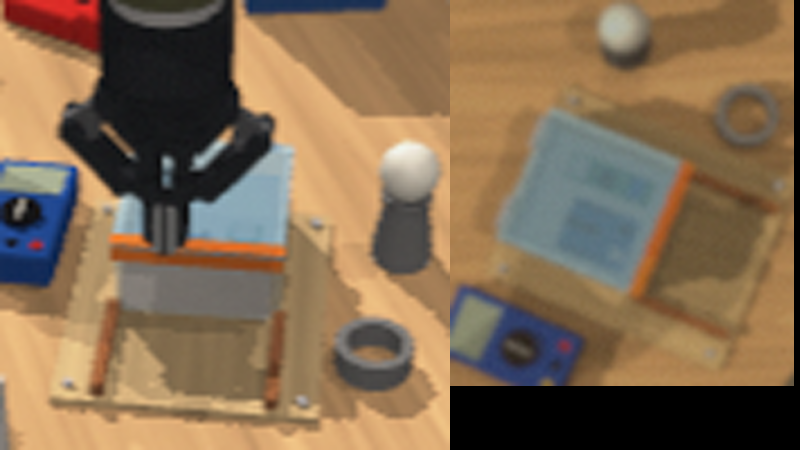

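The side view shows the lid level and the orange edge in front of the panel at (110,245)–(285,258), against a predicted (109,247)–(284,260). Tape, lamp and meter have not moved, and the arm is clear.

```bash
python3 -c "
from station import *
print(sign_off())"
```

```text
the job is handed in; nothing more can be done
None
```

The case is closed: I pushed the tray fully home with the shut fingertips, then pushed the lid down from behind until it was shut. I handed the job in at about 12.8 s of the 51 s allowed.

- **Tray:** it slid at about 6–7 N, and the push force then rose to about 31 N as it stopped at the back. The panel corners were within about 2 mm of the flush position in the pictures.
- **Lid:** it moved at 1–2 N and came to a firm stop at z = 0.0788 m, against 0.079 m for shut. In the last pictures its front edge matched the shut position to about a pixel.
- **Other things:** the tape, lamp and meter looked unmoved in the last pictures. I did not re-check the cutter, screwdriver or glue gun, but the arm only passed well above bench height outside the case.
- **Disagreements:** in the first pose fit, three or four of the base-plate corners were off by 2–4 pixels (box, tray and lid corners were within about 1). The first move call was refused because rows need all four keys, and nothing moved.

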